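# Show a cleaned thermowell to the inspection camera

## Robot

A 7-joint arm with a two-finger parallel gripper is mounted at the origin on a cart in front of the work surface, level with it; the furniture and walls round the work are solid. World frame = base frame: x ahead of the robot, y to its left, z up, the work surface at z = 0. Lengths are in m, angles in rad, forces in N, time in s.
With the tool pointing down it reaches from about 0.4 to 0.85 m from the base axis. Payload 4.5 kg.
Tool frame: the origin (TCP) lies midway between the tips of the shut fingers; the grasp point (between the pads) lies 19 mm behind it (r.grip_point_offset is the distance from the TCP to the grasp point, in m); z points along the fingers, y is the line along which they close (so a half turn about z gives the same grasp; the last joint's range is limited). The gripper opens to 88 mm and grips with 3 to 60 N. Pads are 18 mm wide; open, the fingers measure 123 mm over their backs; the gripper's body (75 mm by 187 mm) begins 45 mm behind the grasp point.
Start: joints at [1.187, 0.689, -0.195, 1.565, 0.157, 0.902, -0.215], TCP at [0.254, -0.571, 0.239] pointing down, gripper open.
Joint ranges: [-3.01, 3.01], [-0.46, 2.08], [-1.47, 1.51], [0.13, 2.56], [-1, 4.14], [0.04, 2.09], [-2.66, 2.66]. Speed limits (rad/s): [2.57, 2.57, 3.14, 3.14, 3.14, 3.14, 3.14].

## Interface

Orientations are given as a unit quaternion [x, y, z, w].
In Python, from plant import r, optics gives the robot as it stands.
- The arm moves only by the shell command python3 -m pendant 'ROWS' [OPENING] [FORCE]. ROWS is JSON, a list of rows, each a list of 6 numbers: the shift along the tool's x, y, z as a fraction of full scale, then the turn, a rotation vector about the tool's x, y, z as a fraction of full scale. A call has 1 to 5 rows; each row shifts and turns the commanded pose from where the row before left it, along the tool's axes as they then stand; what a row does not reach is not made up. Full scale, the value 1, is 0.025 m for a shift and pi rad for a turn. A row lasts 1/12 s, in which the tool goes at most 41.7 mm and 7.16 degrees, less where a joint would pass 70% of its speed; a pose out of reach is approached as far as the arm can. A call with a number of a shift or a turn outside -1 to 1 is refused whole. A call with a gripper value outside its range is refused whole. OPENING is the opening, from -1 (shut) to 1 (fully open), set as the call begins (- or left out, the last holds). The fingers move at their own pace and stop on an object; FORCE is the grip in N (left out, the last holds). Time passes only in rows, so rows that do not move let the fingers close. It gives the time, the measured TCP pose, the force, the opening and the grip force at its end, in the units of the state.
- r.get_state(): the state, without advancing time (a new reading comes with each control period).
- optics.snapshot(name): name is "side" or "top" or "wrist"; returns (picture, depth): 384x512x3 uint8, blue, green, red; 384x512 float32, m along the optical axis (not along the pixel's ray), 0 where there is no reading.
- optics.calibration(name): a dict with "vfov" (degrees; the focal length in pixels is half the picture's height over the tangent of half this angle, whatever the lens; pixels are square), "cx", "cy" (the principal point, pixels), "cam_to_world" (4x4, takes a point from camera to world coordinates); the wrist camera has in their place "tool_from_camera" (4x4, takes a point from camera to tool coordinates, whose origin is the TCP and whose axes are the flange's). Camera axes: x right, y up, looking along -z (the intrinsics and any distortion apply to the point x, -y, -z); pixel columns grow to the right and rows downward; lengths in m; the calibration is good to about 2 mm. A picture is of the moment at which its call begins: read the wrist's pose just before it. calibration takes no time and is no camera call.
- r.finish_job(): hands the job in; it is judged then, once.
The state is a dict: "clock": time; "q": joint angles; "qd": joint speeds; "joint_torque": joint torques, N m; "tool_pos": TCP position; "eef_rot": TCP orientation; "contact_force": force on the tool from outside, world axes, zero at the start; "moment": the same for the moment, N m; "opening": opening from 0.0 (shut) to 1.0 (fully open); "finger_force": force on a finger pad.
Only numpy, scipy, OpenCV 4.12 (cv2) and the standard library are available. Lean on these libraries where they do the work, as an engineer would, in place of code of your own. Each camera call takes 0.05 s, during which the arm holds its last target. There are 200 camera calls.

## Task

Lift the lid off the ultrasonic cleaner and set it down flat, not dropped, on a clear stretch of bench; then take the longer of the two hexagon-headed thermowells out of the basket, leaving the other fittings in it. Hold it in the air before the inspection camera with the open bore in its hexagon end at the focus, 120 mm straight out from the lens, and squarely facing the lens, so that the lens looks straight down the bore. Finish while holding it there, still, with nothing but the gripper carrying it; do not touch the camera or disturb the things lying about.

Things in the scene. Friction and masses are not known exactly. Their poses are not given: they have to be found in the camera images.
- cleaner: Drained ultrasonic cleaner, fixed. White housing 200 (x) by 300 (y) mm; steel tank rim 180 by 270 mm, its top 120 mm above the bench. Wire basket in it, 156 by 240 mm inside; the fittings lie on its floor 70 mm above the bench, in three rows at y = -72, 0, +72 mm (which row holds what changes). Origin: on the bench under the centre; x to its back, y to its left; knobs on the front.
- lid: Lift-off steel lid, 192 (x) by 282 (y) mm, 0.35 kg, loose on the tank rim. Its skirt drops 10 mm over the rim with 3 mm play, so it goes straight up. Origin: centre of its underside (skirt's lower edge): 110 mm above the bench on the cleaner, 0 when it lies on the bench. Plate top at z = 15 mm; black bar handle on top along y.
- lid_handle (a point): Middle of the lid's handle bar, 45 mm above the lid's origin, over its centre. The bar is 14 mm thick (x), 12 mm high, 104 mm long (y), with 80 mm clear between its feet and 24 mm of room under it; take it from above with the fingers closing along the lid's x.
- long_well: Long thermowell, plain steel, 96 mm long, 0.16 kg, lying in the basket. Hexagon head 27 mm across flats, 14 mm long; thread 21 mm dia., 18 long; stem 18 mm dia., 64 long, end closed. 12 mm bore opens in the hexagon's end. Origin: under its middle; x to the hexagon end (away from the robot at first); bore axis 11.6 mm above origin, rising 3 degrees to the mouth. Grip the stem 45 mm from the mouth.
- bore_mouth (a point): Centre of the bore's mouth, in the end face of the long thermowell's hexagon head. Its x points out of the bore along the axis.
- closed_end (a point): Centre of the closed end of the long thermowell's stem, on the axis, 96 mm from the mouth. Axes as bore_mouth.
- short_well: The short thermowell: the same hexagon head, thread and stem diameter, but only 66 mm long. Lies in the basket; stays there. Origin under its middle, x towards the hexagon end.
- brass_plug: Small brass plug with a hexagon head, 19 by 22 by 16 mm, standing in the basket; stays there. Origin: centre of its underside.
- camera_stand: Inspection camera on a column stand at the back; fixed, not to be touched. White base 150 by 170 by 16 mm; column 20 mm dia., 416 mm high, 140 mm behind the origin; on it a camera head, its height different each time, that looks towards the robot's side (-x of the stand), slanting down at 20 degrees. Origin: on the bench below the lens.
- lens (a point): Centre of the camera's front glass, in the middle of a ring light 68 mm dia.; 215 to 260 mm above the bench. Axes as focus.
- focus (a point): The point of focus, in the air 120 mm in front of the lens on its optical axis (41 mm lower than the lens and 113 mm nearer). x points along the optical axis to the lens, rising at 20 degrees; y is level, to the left as seen looking along x; z square to both. The bore's mouth belongs here, with its x along this x (closed end 96 mm along -x).
- meter: Cream handheld meter, 107 by 160 by 34 mm, lying on the bench; bystander. Origin: centre of the underside.
- spare_logger: Stick thermometer lying on its back, 217 by 138 by 30 mm; bystander. Origin: centre of the underside.
- stopper_1: Black rubber stopper, 29 mm dia., 22 mm high; bystander. Origin: centre of the underside.
- stopper_2: Pale rubber stopper, 29 mm dia., 25 mm high; bystander. Origin: centre of the underside.
- dropper: Brown dropper bottle, 34 mm dia., 102 mm high; bystander. Origin: centre of the underside.

How it is judged:
By the outcome, as a careful person would: the job done as asked, in the order asked, and still so for the second after the job is handed in, while the arm keeps its last pose, push and grip.
It also fails if it takes over 58 s, if anything falls off the work surface, if the arm or the gripper's body presses on something with over 40 N, if the wrist force passes 120 N, or if a joint passes its speed limit or range.

## Working session

There is one attempt and no reset: what is moved stays moved. The work goes in short steps, Python scripts to look and compute and a shell command to move; the robot and the scene stay as the last step left them, time stands still between calls to the robot, and variables do not carry over. Pictures are saved under pics/ and viewed, at most 10 in all, crops included, and the job is handed in when it is done.

```bash
ls; mkdir -p pics; cat > h.py <<'E'
import numpy as np, cv2
from plant import r, optics
from scipy.spatial.transform import Rotation as R
def cal(n):
    c=optics.calibration(n); f=192/np.tan(np.radians(c['vfov'])/2); return c,f
def pose():
    s=r.get_state(); T=np.eye(4); T[:3,:3]=R.from_quat(s['eef_rot']).as_matrix(); T[:3,3]=s['tool_pos']; return T
def ctw(n,T=None):
    c,f=cal(n)
    return (np.array(c['cam_to_world']) if n!='wrist' else T@np.array(c['tool_from_camera'])),f,c['cx'],c['cy']
def snap(n):
    T=pose(); p,d=optics.snapshot(n); M,f,cx,cy=ctw(n,T); np.savez(f'{n}.npz',p=p,d=d,M=M,k=[f,cx,cy]); return p,d
def cloud(n):
    z=np.load(f'{n}.npz'); f,cx,cy=z['k']; d=z['d']; v,u=np.mgrid[:384,:512]
    P=np.stack([(u-cx)/f*d,-(v-cy)/f*d,-d],-1)@z['M'][:3,:3].T+z['M'][:3,3]; P[d==0]=np.nan; return z['p'],P
def delta(pos,quat):
    "tool shift (units of 25mm) and rotvec (units of pi) from now to target"
    T=pose(); R0=T[:3,:3]; Rt=R.from_quat(quat).as_matrix()
    return (R0.T@(np.array(pos)-T[:3,3]))/.025, R.from_matrix(R0.T@Rt).as_rotvec()/np.pi
E
python3 - <<'E'
from h import *
for n in ('top','side'):
    p,d=snap(n); print(n,optics.calibration(n)); cv2.imwrite(f'pics/{n}0.png',cv2.resize(p,None,fx=1.5,fy=1.5))
print(optics.calibration('wrist')); print(r.get_state(), r.grip_point_offset)
E
```

```text
pics
top {'vfov': 56.61100711837632, 'cx': 258.52141979976, 'cy': 181.60185499545543, 'cam_to_world': array([[ 0.01917801,  0.98866596, -0.14890203,  0.43965256],
       [-0.99978529,  0.01779466, -0.0106172 ,  0.08163613],
       [-0.00784721,  0.14907368,  0.98879495,  1.13019059],
       [ 0.        ,  0.        ,  0.        ,  1.        ]])}
side {'vfov': 49.23238928231612, 'cx': 253.64839632715854, 'cy': 191.0057619540239, 'cam_to_world': array([[-0.83082527,  0.3142538 , -0.45931897, -0.04611115],
       [-0.55609277, -0.50159855,  0.66269128,  0.98495992],
       [-0.02214048,  0.80600462,  0.59149502,  0.95464413],
       [ 0.        ,  0.        ,  0.        ,  1.        ]])}
{'vfov': 65.17075471723575, 'cx': 257.8602364465838, 'cy': 185.89100149281037, 'tool_from_camera': array([[-1.34872359e-03,  9.54168526e-01,  2.99266780e-01,
         7.81419696e-02],
       [ 9.99998087e-01,  8.63032805e-04,  1.75509713e-03,
        -4.17053174e-04],
       [ 1.41638139e-03,  2.99268575e-01, -9.54167865e-01,
        -1.46268525e-01],
       [ 0.00000000e+00,  0.00000000e+00,  0.00000000e+00,
         1.00000000e+00]])}
{'clock': 0.1, 'q': array([ 1.18680964,  0.68993677, -0.19449781,  1.56620118,  0.15729143,
        0.90249723, -0.21510836]), 'qd': array([ 3.45000630e-04,  1.27391840e-07,  4.37208032e-04, -2.45477334e-03,
        3.21665961e-04,  1.24458695e-04,  1.60649406e-03]), 'joint_torque': array([-1.91532599e-03, -5.28497958e+01, -1.27086829e+00, -1.53836864e+01,
       -5.25166048e-02,  2.07709782e-03,  4.14684735e-05]), 'tool_pos': array([ 0.25331445, -0.57075981,  0.23797714]), 'eef_rot': array([ 9.78256458e-01,  2.07397246e-01, -2.30931257e-04, -7.94273365e-04]), 'contact_force': array([0.30798115, 0.25854532, 0.35895447]), 'moment': array([-0.00886062,  0.00633049, -0.02029054]), 'finger_force': 0.0, 'opening': 0.995807291705174} 0.0187
```

View pics/top0.png

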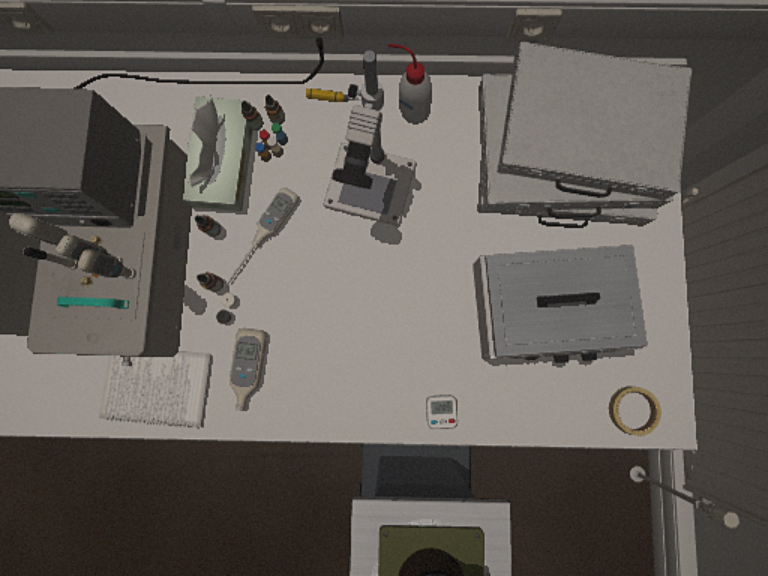

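View pics/side0.png

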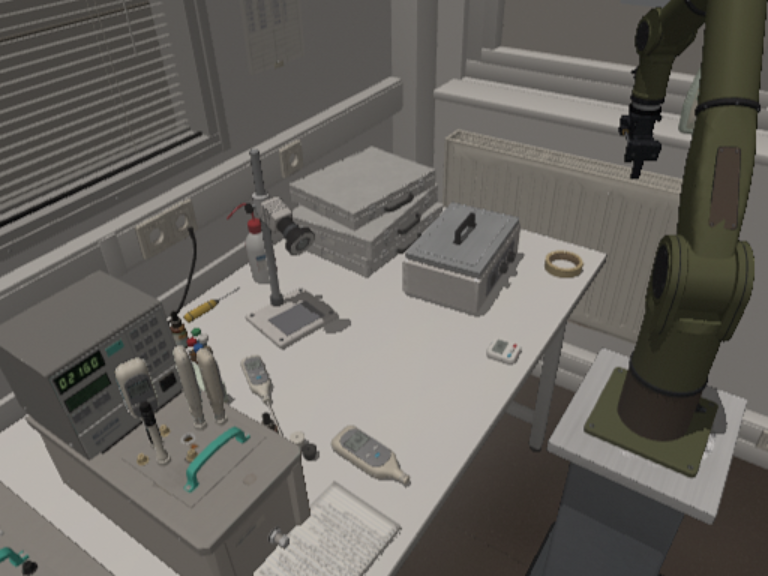

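The top view shows the cleaner with its lid at about (565,305), the handle from (537,300) to (600,296). The camera stand base is at (370,185), the head at (355,165), and clear bench around (390,310). The side view shows the ring light at about (298,238), the column from (256,150) to (277,300), and the handle at (465,228).

```bash
python3 - <<'E'
from h import *
def rect(n,P,m):
    q=P[m][:,:2].astype(np.float32); (c,s,a)=cv2.minAreaRect(q*1000); print(n,m.sum(),'c',np.round(c,1),'size',np.round(s,1),'ang',round(a,2),'z',np.round(np.nanpercentile(P[m][:,2],[5,50,95]),4))
for n in ('top','side'):
    p,P=cloud(n); x,y,z=P[...,0],P[...,1],P[...,2]
    print(n); A=(x>.35)&(x<.85)&(y<-.1)&(y>-.55)&(x<.72)
    rect('plate',P,A&(z>.115)&(z<.135)); rect('handle',P,A&(z>.147)&(z<.18))
    B=(x>.6)&(x<1.1)&(y<.35)&(y>0)
    rect('base',P,B&(z>.010)&(z<.022)&(x<.95)&(y>.02))
    for lo in (.05,.1,.15,.2,.25,.3,.35,.4): 
        m=B&(z>lo)&(z<lo+.05); 
        if m.sum()>3: rect(f'h{lo}',P,m)
    # occupied bench
    m=(z>.006)&(z<.1)&(x>.25)&(x<.8)&(y>-.2)&(y<.45)
    k,l,st,c=cv2.connectedComponentsWithStats(m.astype(np.uint8))
    for i in range(1,k):
        if st[i,4]>15: q=P[l==i]; print('obj',np.round(q.min(0),3),np.round(q.max(0),3),st[i,4])
for n,(u,v,w,h) in {'side':(150,90,90,130),'top':(205,25,80,140)}.items():
    p=cloud(n)[0][v:v+h,u:u+w]; globals()[n]=cv2.resize(p,(400,580) if 0 else (int(w*560/h),560),interpolation=cv2.INTER_CUBIC)
cv2.imwrite('pics/c1.png',np.hstack([side,top]))
print(side.shape)
E
```

```text
top
plate 6508 c [ 546.  -242.3] size [191.9 283. ] ang 5.2 z [0.1227 0.1257 0.1289]
handle 206 c [ 545.9 -241.3] size [ 14.1 102.3] ang 5.18 z [0.1549 0.1605 0.1636]
base 1853 c [817.5 187.5] size [262.  325.4] ang 0.41 z [0.0122 0.0161 0.0203]
h0.05 1660 c [967.6 174.8] size [230.4 349.8] ang 0.07 z [0.0539 0.0648 0.0966]
h0.1 779 c [968.  176.3] size [348.8 230.6] ang 89.56 z [0.1013 0.1164 0.1393]
h0.15 220 c [1030.1  168.3] size [294.6 212.4] ang 52.49 z [0.155  0.1747 0.1988]
h0.2 1360 c [971.9 131.2] size [360.7 280.1] ang 36.99 z [0.2083 0.2292 0.2474]
h0.25 2555 c [874.6 173.8] size [326.1 349.6] ang 0.42 z [0.2555 0.2827 0.2967]
h0.3 622 c [918.8 100.2] size [ 73.1 284.2] ang 66.06 z [0.301  0.3101 0.3331]
h0.35 98 c [857.7 121.7] size [11.  19.9] ang 13.89 z [0.3516 0.3769 0.3981]
h0.4 91 c [862.3 122.9] size [18.4 18.9] ang 18.08 z [0.4028 0.4149 0.4171]
obj [0.739 0.409 0.007] [0.8   0.45  0.061] 348
obj [ 0.732 -0.2    0.006] [ 0.8   -0.095  0.1  ] 268
obj [0.714 0.053 0.006] [0.8   0.235 0.023] 1111
obj [0.581 0.292 0.008] [0.788 0.433 0.033] 567
obj [ 0.435 -0.103  0.
[... 921 characters left out ...]
375.8 349.9] ang 0.77 z [0.2547 0.2852 0.2991]
h0.3 1292 c [934.7 174.8] size [302.1 349.2] ang 0.14 z [0.3008 0.3166 0.3474]
h0.35 1490 c [1030.1  205. ] size [317.3 250.2] ang 62.51 z [0.3527 0.3758 0.389 ]
h0.4 311 c [967.   71.4] size [ 66.7 256.8] ang 73.83 z [0.4017 0.4216 0.4473]
obj [ 0.728 -0.199  0.006] [ 0.8   -0.089  0.1  ] 520
obj [ 0.431 -0.2    0.008] [ 0.632 -0.079  0.1  ] 1191
obj [0.711 0.055 0.006] [0.8   0.238 0.021] 667
obj [ 0.289 -0.048  0.006] [0.361 0.016 0.021] 273
obj [0.569 0.296 0.007] [0.789 0.449 0.057] 433
obj [0.768 0.428 0.05 ] [0.8   0.449 0.057] 29
obj [0.32  0.346 0.006] [0.484 0.416 0.036] 987
obj [0.494 0.414 0.007] [0.556 0.449 0.027] 164
(560, 387, 3)
```

View pics/c1.png

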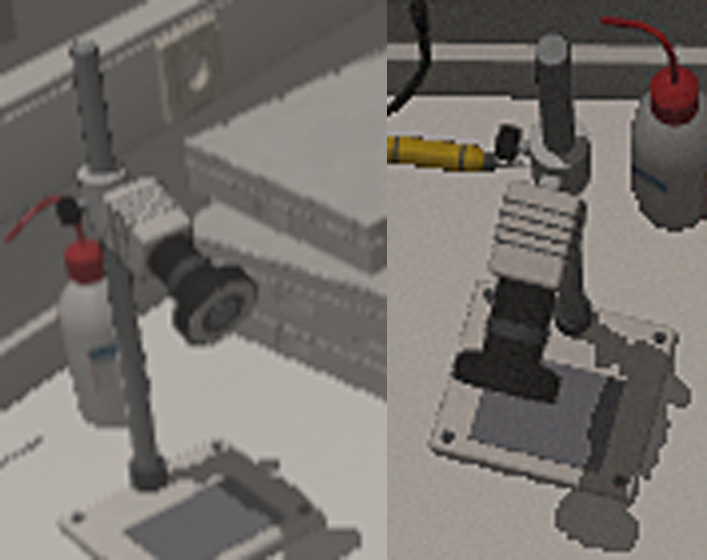

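The crop shows the ring light's front glass in the side view at original pixel (201.5,162.4). The head looks towards the robot, slanting down and yawed slightly in the plan view.

```bash
cat >> h.py <<'E'
def downq(deg):
    "tool down, tool y at bearing deg"
    a=np.radians(deg); y=np.array([np.cos(a),np.sin(a),0]); z=np.array([0,0,-1.]); return R.from_matrix(np.stack([np.cross(y,z),y,z],1)).as_quat()
def show(pos,q):
    a,b=delta(pos,q); print('shift',np.round(a,3),'turn',np.round(b,4), 'rows',np.abs(a).max(),np.linalg.norm(b)/.0398)
E
python3 - <<'E'
from h import *
# stand base
Q=[]
for n in ('top','side'):
    p,P=cloud(n); x,y,z=P[...,0],P[...,1],P[...,2]
    m=(z>.011)&(z<.021)&(x>.69)&(x<.93)&(y>.03)&(y<.26)
    k,l,st,c=cv2.connectedComponentsWithStats(m.astype(np.uint8)); i=1+st[1:,4].argmax(); q=P[l==i]
    print(n,'base',cv2.minAreaRect(q[:,:2].astype(np.float32)*1000),len(q)); 
    for lo,hi in ((.03,.12),(.12,.2),(.2,.33),(.36,.42)):
        m=(z>lo)&(z<hi)&(np.hypot(x-.855,y-.122)<.02); print(' col',lo,np.round(np.median(P[m],0),4) if m.any() else None,m.sum())
    h=(z>.17)&(z<.34)&(x>.66)&(x<.85)&(y>.05)&(y<.24)
    print(' head',h.sum(),np.round(P[h].min(0),4),np.round(P[h].max(0),4)); Q.append(P[h])
    if n=='side':
        v,u=np.mgrid[:384,:512]; m=h&(np.hypot(u-201.5,v-162.4)<12)
        for vv in range(150,178,2): print(vv,[ '%.3f'%P[vv,uu,2]+'/%.3f'%P[vv,uu,0] for uu in range(188,216,3)])
np.save('head.npy',np.vstack(Q))
show([.546,-.2418,.21],downq(5.2)); show([.546,-.2418,.21],downq(185.2))
E
```

```text
top base ((804.0687866210938, 137.39483642578125), (169.3936004638672, 150.60821533203125), 76.0538101196289) 1595
 col 0.03 [0.8549 0.1208 0.0472] 87
 col 0.12 [0.8572 0.1161 0.1378] 17
 col 0.2 [0.8518 0.1197 0.3127] 201
 col 0.36 [0.8562 0.1224 0.4035] 169
 head 1102 [0.7117 0.1071 0.2449] [0.85   0.1891 0.318 ]
side base ((803.33349609375, 140.8763885498047), (170.94537353515625, 152.48150634765625), 75.30108642578125) 1128
 col 0.03 [0.8564 0.13   0.074 ] 126
 col 0.12 [0.8565 0.1298 0.1605] 113
 col 0.2 [0.8559 0.131  0.2961] 146
 col 0.36 [0.8567 0.1302 0.3893] 114
 head 735 [0.7105 0.1124 0.1748] [0.8498 0.1937 0.3164]
150 ['0.284/0.771', '0.281/0.767', '0.286/0.752', '0.281/0.750', '0.102/0.951', '0.100/0.944', '0.104/0.928', '0.112/0.909', '0.112/0.899', '0.115/0.886']
152 ['0.276/0.772', '0.280/0.759', '0.279/0.752', '0.279/0.745', '0.286/0.729', '0.283/0.723', '0.093/0.932', '0.101/0.912', '0.107/0.895', '0.112/0.880']
154 ['0.270/0.771', '0.275/0.757', '0.275/0.750', '0.284/0.731', '0.284/0.723', '0.283/0.716', '0.280/0.712', '0.092/0.912', '0.098/0.895', '0.100/0.884']

[... 1255 characters left out ...]
-0.003/1.002', '-0.002/0.990', '-0.003/0.981', '0.000/0.967', '0.002/0.954', '0.003/0.943', '-0.004/0.939', '-0.007/0.932', '-0.000/0.915', '0.004/0.900']
174 ['-0.006/0.995', '0.000/0.979', '-0.002/0.971', '0.001/0.956', '-0.001/0.948', '-0.002/0.939', '-0.003/0.929', '-0.005/0.920', '-0.000/0.905', '0.003/0.892']
176 ['-0.003/0.983', '-0.001/0.970', '-0.005/0.963', '-0.002/0.950', '-0.005/0.942', '0.000/0.927', '0.001/0.915', '-0.004/0.910', '-0.001/0.897', '-0.004/0.890']
shift [16.04  -7.274  1.129] turn [-5.000e-04 -3.000e-04 -3.959e-01] rows 16.03975711595989 9.947000423529145
shift [16.04  -7.274  1.129] turn [-3.000e-04  5.000e-04  6.041e-01] rows 16.03975711595989 15.178639273915996
```

```bash
P="python3 -m pendant"
$P '[[0.5,-0.228,0.066,0,0,0],[0.943,-0.428,0.066,0,0,0],[0.943,-0.428,0.066,0,0,0],[0.943,-0.428,0.066,0,0,0],[0.943,-0.428,0.066,0,0,0]]' 1 20
$P '[[0.943,-0.428,0.066,0,0,0],[0.943,-0.428,0.066,0,0,0],[0.943,-0.428,0.066,0,0,0],[0.943,-0.428,0.066,0,0,0],[0.943,-0.428,0.066,0,0,0]]'
$P '[[0.943,-0.428,0.066,0,0,0],[0.943,-0.428,0.066,0,0,0],[0.943,-0.428,0.066,0,0,0],[0.943,-0.428,0.066,0,0,0],[0.943,-0.428,0.066,0,0,0]]'
$P '[[0.943,-0.428,0.066,0,0,0],[0.943,-0.428,0.066,0,0,0],[0.45,-0.2,0.066,0,0,0],[0,0,0,0,0,-0.02],[0,0,0,0,0,-0.036]]'
$P '[[0,0,0,0,0,-0.038],[0,0,0,0,0,-0.038],[0,0,0,0,0,-0.038],[0,0,0,0,0,-0.038],[0,0,0,0,0,-0.038]]'
$P '[[0,0,0,0,0,-0.038],[0,0,0,0,0,-0.038],[0,0,0,0,0,-0.038],[0,0,0,0,0,-0.036],[0,0,0,0,0,0]]'
python3 - <<'E'
from h import *
show([.546,-.2418,.136],downq(5.2))
p,d=snap('wrist'); x,P=cloud('wrist'); z=P[...,2]; m=(z>.15)&(z<.17)&(abs(P[...,0]-.546)<.06)&(abs(P[...,1]+.242)<.09)
print(m.sum(), cv2.minAreaRect(P[m][:,:2].astype(np.float32)*1000) if m.sum()>5 else 0, np.median(z[m])); cv2.imwrite('pics/w1.png',p)
E
```

```text
clock: 0.52
tool_pos: [0.3328, -0.4813, 0.2301]
eef_rot: [0.978, 0.208, 0.0, -0.001]
contact_force: [-0.4, 0.5, 0.2]
opening: 1.003
finger_force: 0.0
clock: 0.93
tool_pos: [0.4186, -0.3844, 0.2219]
eef_rot: [0.978, 0.208, 0.0, -0.0]
contact_force: [-0.1, -0.2, -0.1]
opening: 1.004
finger_force: 0.0
clock: 1.35
tool_pos: [0.5044, -0.2876, 0.2137]
eef_rot: [0.978, 0.208, -0.0, -0.0]
contact_force: [0.7, -0.6, -0.1]
opening: 0.998
finger_force: 0.0
clock: 1.77
tool_pos: [0.5466, -0.2403, 0.2086]
eef_rot: [0.955, 0.295, -0.0, -0.0]
contact_force: [1.2, -0.0, 0.2]
opening: 1.001
finger_force: 0.0
clock: 2.18
tool_pos: [0.5456, -0.2422, 0.2088]
eef_rot: [0.826, 0.563, -0.0, -0.0]
contact_force: [-0.8, 0.3, 0.8]
opening: 1.001
finger_force: 0.0
clock: 2.6
tool_pos: [0.5455, -0.2424, 0.2086]
eef_rot: [0.673, 0.739, -0.0, -0.001]
contact_force: [-0.7, 0.1, 0.5]
opening: 1.001
finger_force: 0.0
shift [0.021 0.026 2.904] turn [-0.0003 -0.0002  0.0009] rows 2.903877814195457 0.02375011455432327
2740 ((546.3153076171875, -240.43124389648438), (14.011697769165039, 103.1102294921875), 5.109881401062012) 0.16061807647541065
```

View pics/w1.png

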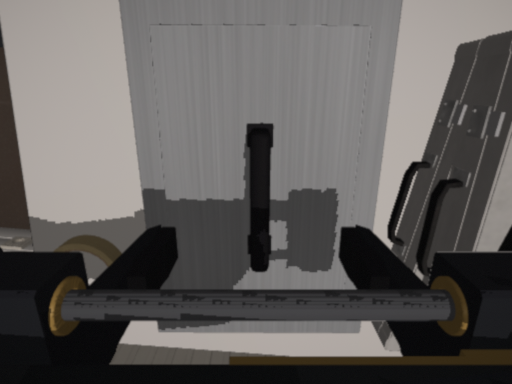

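The wrist view shows the handle at (247–272, 125–270), midway between the open fingers. I go straight down, grip, and lift.

```bash
P="python3 -m pendant"
$P '[[0.02,0.03,0.5,0,0,0],[0,0,0.7,0,0,0],[0,0,0.7,0,0,0],[0,0,0.6,0,0,0],[0,0,0.4,0,0,0]]'
$P '[[0,0,0,0,0,0],[0,0,0,0,0,0],[0,0,0,0,0,0],[0,0,0,0,0,0],[0,0,0,0,0,0]]' -1 40
$P '[[0,0,0,0,0,0],[0,0,0,0,0,0],[0,0,0,0,0,0],[0,0,0,0,0,0],[0,0,0,0,0,0]]' 
$P '[[0,0,-0.15,0,0,0],[0,0,-0.2,0,0,0],[0,0,-0.25,0,0,0],[0,0,-0.4,0,0,0],[0,0,-0.5,0,0,0]]' 
python3 -c "
from h import *
show([.535,.105,.2],downq(0))"
```

```text
clock: 3.07
tool_pos: [0.546, -0.2416, 0.135]
eef_rot: [0.675, 0.738, -0.001, -0.001]
contact_force: [-0.4, 0.4, 0.4]
opening: 1.0
finger_force: 0.0
clock: 3.48
tool_pos: [0.5475, -0.2419, 0.1375]
eef_rot: [0.674, 0.738, 0.0, 0.001]
contact_force: [-0.1, -0.1, -0.0]
opening: 0.648
finger_force: 0.0
clock: 3.9
tool_pos: [0.547, -0.2418, 0.1366]
eef_rot: [0.674, 0.739, -0.0, 0.0]
contact_force: [0.7, -0.1, 0.1]
opening: 0.27
finger_force: 0.0
clock: 4.32
tool_pos: [0.5463, -0.2416, 0.1744]
eef_rot: [0.674, 0.739, -0.0, -0.001]
contact_force: [-0.2, -0.2, -3.8]
opening: 0.152
finger_force: 40.0
shift [13.849  0.809 -1.019] turn [-0.0005 -0.0002  0.029 ] rows 13.849402680198645 0.7291440366273904
```

```bash
P="python3 -m pendant"
$P '[[0,0,-0.4,0,0,0],[0,0,-0.4,0,0,0],[0,0,-0.2,0,0,0],[0,0,0,0,0,0],[0,0,0,0,0,0]]' 
python3 - <<'E'
from h import *
snap('wrist'); T=pose(); p,P=cloud('wrist')
L=(P-T[:3,3])@T[:3,:3]  # tool coords
m=(L[...,0]>.03)&(L[...,0]<.135)&(abs(L[...,1])<.08)&(abs(L[...,2])<.06)&~((abs(L[...,1])<.015)&(L[...,0]<.06))
A=P[m]; c=np.linalg.lstsq(np.c_[A[:,:2]-T[:2,3],np.ones(len(A))],A[:,2],rcond=None)[0]; print(T[:3,3],len(A),'slopes deg',np.degrees(c[:2]),'plate z at tcp',c[2], np.std(A[:,2]))
E
```

```text
clock: 4.73
tool_pos: [0.5469, -0.2418, 0.1992]
eef_rot: [0.674, 0.739, -0.0, 0.0]
contact_force: [-0.3, -0.1, -4.1]
opening: 0.153
finger_force: 40.0
[ 0.54659718 -0.2417556   0.19873759] 53115 slopes deg [0.00167824 0.07618337] plate z at tcp 0.183198276259009 0.00069639915831949
```

```bash
P="python3 -m pendant"
$P '[[0.3,0.02,0,0,0,0],[0.6,0.03,0,0,0,0],[0.8,0.05,0,0,0,0],[0.8,0.05,0,0,0,0],[0.8,0.05,0,0,0,0]]' 
$P '[[0.8,0.05,0,0,0,0],[0.8,0.05,0,0,0,0],[0.8,0.05,0,0,0,0],[0.8,0.05,0,0,0,0],[0.8,0.05,0,0,0,0]]' 
$P '[[0.8,0.05,0,0,0,0],[0.8,0.05,0,0,0,0],[0.8,0.05,0,0,0,0],[0.8,0.05,0,0,0,0],[0.8,0.05,0,0,0,0]]' 
$P '[[0.8,0.05,0,0,0,0.007],[0.8,0.05,0,0,0,0.007],[0.6,0,0.2,0,0,0.007],[0.35,0,0.5,0,0,0.008],[0,0,0.7,0,0,0]]' 
$P '[[0,0,0.7,0,0,0],[0,0,0.7,0,0,0],[0,0,0.7,0,0,0],[0,0,0.7,0,0,0],[0,0,0.5,0,0,0]]' 
$P '[[0,0,0.4,0,0,0],[0,0,0.2,0,0,0],[0,0,0.1,0,0,0],[0,0,0,0,0,0],[0,0,0,0,0,0]]' 
python3 -c "
from h import *
show([.535,.105,.0305],downq(0))"
```

```text
clock: 5.2
tool_pos: [0.5439, -0.1575, 0.1984]
eef_rot: [0.674, 0.739, -0.0, -0.001]
contact_force: [0.8, 0.0, -2.1]
opening: 0.15
finger_force: 40.0
clock: 5.62
tool_pos: [0.5409, -0.0573, 0.1985]
eef_rot: [0.674, 0.739, -0.0, -0.001]
contact_force: [0.8, 0.8, -3.0]
opening: 0.153
finger_force: 40.0
clock: 6.03
tool_pos: [0.5379, 0.0428, 0.1985]
eef_rot: [0.674, 0.739, -0.0, -0.0]
contact_force: [0.1, 0.1, -2.6]
opening: 0.153
finger_force: 40.0
clock: 6.45
tool_pos: [0.5373, 0.1096, 0.1646]
eef_rot: [0.706, 0.708, 0.002, -0.0]
contact_force: [-0.2, 0.2, -3.3]
opening: 0.154
finger_force: 40.0
clock: 6.87
tool_pos: [0.5359, 0.1055, 0.0797]
eef_rot: [0.707, 0.707, -0.001, -0.001]
contact_force: [-0.4, 0.5, -2.3]
opening: 0.156
finger_force: 40.0
clock: 7.28
tool_pos: [0.5374, 0.1052, 0.0644]
eef_rot: [0.707, 0.707, 0.0, 0.0]
contact_force: [-0.8, 0.1, -1.6]
opening: 0.155
finger_force: 40.0
shift [-0.008 -0.098  1.358] turn [ 0.0003 -0.0001 -0.    ] rows 1.3578589613747085 0.007200022668024294
```

```bash
P="python3 -m pendant"
$P '[[0,0,0.4,0,0,0],[0,0,0.4,0,0,0],[0,0,0.25,0,0,0],[0,0,0.1,0,0,0],[0,0,0,0,0,0]]' 
$P '[[0,0,0.06,0,0,0],[0,0,0.04,0,0,0],[0,0,0.04,0,0,0],[0,0,0.04,0,0,0],[0,0,0,0,0,0]]'
```

```text
clock: 7.7
tool_pos: [0.5364, 0.1048, 0.0342]
eef_rot: [0.707, 0.707, -0.001, -0.0]
contact_force: [1.0, -0.3, -2.8]
opening: 0.156
finger_force: 40.0
clock: 8.12
tool_pos: [0.5373, 0.105, 0.032]
eef_rot: [0.707, 0.707, 0.0, 0.0]
contact_force: [-1.7, -0.8, 7.0]
opening: 0.154
finger_force: 40.0
```

```bash
P="python3 -m pendant"
$P '[[0,0,0,0,0,0],[0,0,0,0,0,0],[0,0,0,0,0,0],[0,0,0,0,0,0],[0,0,0,0,0,0]]' 1 
$P '[[0,0,0,0,0,0],[0,0,0,0,0,0],[0,0,-0.1,0,0,0],[0,0,-0.3,0,0,0],[0,0,-0.6,0,0,0]]'
$P '[[0,0,-1,0,0,0],[0,0,-1,0,0,0],[0,0,-1,0,0,0],[0,0,-1,0,0,0],[0,0,-1,0,0,0]]' 
$P '[[0,0,-1,0,0,0],[0,0,-1,0,0,0],[0,0,-1,0,0,0],[0,0,-1,0,0,0],[0,0,-1,0,0,0]]' 
python3 -c "
from h import *
p,d=snap('side');cv2.imwrite('pics/s2.png',p)
x,P=cloud('side')
m=(P[...,2]>.011)&(P[...,2]<.02)&(P[...,0]>.42)&(P[...,0]<.66)&(P[...,1]>-.06)&(P[...,1]<.27)
print(cv2.minAreaRect(P[m][:,:2].astype(np.float32)*1000),P[m][:,2].mean())
show([.59,-.247,.30],downq(-84.8))"
```

```text
clock: 8.53
tool_pos: [0.5372, 0.105, 0.0307]
eef_rot: [0.707, 0.707, 0.0, 0.0]
contact_force: [0.1, 0.4, 0.7]
opening: 0.504
finger_force: 0.0
clock: 8.95
tool_pos: [0.5361, 0.1047, 0.0553]
eef_rot: [0.707, 0.707, -0.001, -0.001]
contact_force: [0.8, -0.1, -0.4]
opening: 0.89
finger_force: 0.0
clock: 9.37
tool_pos: [0.5368, 0.1049, 0.1827]
eef_rot: [0.707, 0.707, 0.0, 0.0]
contact_force: [-0.3, -0.9, -0.7]
opening: 0.997
finger_force: 0.0
clock: 9.78
tool_pos: [0.5365, 0.1048, 0.3077]
eef_rot: [0.707, 0.707, 0.0, 0.0]
contact_force: [-0.1, 0.3, 0.1]
opening: 1.003
finger_force: 0.0
((534.3233032226562, 106.19813537597656), (286.1489562988281, 195.61329650878906), 89.63313293457031) 0.014431650508106839
shift [-14.122   2.033   0.482] turn [ 0.0017 -0.0027  0.4711] rows 14.122469924900127 11.83675553732099
```

View pics/s2.png

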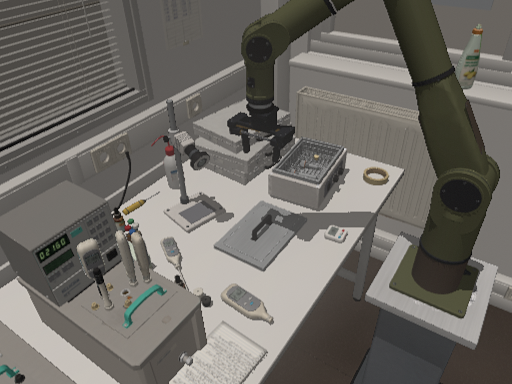

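The side view shows the lid lying flat on clear bench at (262,233), the basket open at (310,165), and the bystanders untouched.

```bash
python3 -c "
from h import *
print(np.round(r.get_state()['q'],3))"; P="python3 -m pendant"
$P '[[-0.4,0.05,0.03,0,0,-0.02],[-0.8,0.12,0.03,0,0,-0.038],[-0.8,0.2,0.03,0,0,-0.038]]'
python3 -c "
from h import *
print(np.round(r.get_state()['q'],3))
show([.50,-.245,.30],downq(95.2))"
```

```text
[ 0.019  0.526 -0.482  1.697  0.285  0.98  -0.565]
clock: 10.08
tool_pos: [0.5502, 0.0565, 0.3045]
eef_rot: [0.589, 0.808, -0.0, 0.0]
contact_force: [0.5, 0.1, -0.4]
opening: 1.001
finger_force: 0.0
[ 0.156  0.557 -0.564  1.688  0.344  0.997 -0.219]
shift [-10.873  -5.592   0.186] turn [-1.000e-04  3.000e-04 -4.302e-01] rows 10.87267974720007 10.80964111776468
```

```bash
P="python3 -m pendant"
$P '[[0,0,0,0,0,-0.039],[0,0,0,0,0,-0.039],[0,0,0,0,0,-0.039],[0,0,0,0,0,-0.039],[0,0,0,0,0,-0.039]]'
$P '[[0,0,0,0,0,-0.039],[0,0,0,0,0,-0.039],[0,0,0,0,0,-0.039],[0,0,0,0,0,-0.039],[0,0,0,0,0,-0.039]]'
$P '[[0.1,-0.4,0,0,0,-0.039],[0.2,-0.8,0,0,0,0],[0.25,-0.9,0,0,0,0],[0.25,-0.9,0,0,0,0],[0.25,-0.9,0,0,0,0]]'
$P '[[0.25,-0.9,0,0,0,0],[0.25,-0.9,0,0,0,0],[0.25,-0.9,0,0,0,0],[0.25,-0.9,0,0,0,0],[0.25,-0.9,0,0,0,0]]'
$P '[[0.25,-0.9,0,0,0,0],[0.25,-0.9,0,0,0,0],[0.25,-0.9,0,0,0,0],[0.15,-0.7,0,0,0,0],[0.1,-0.4,0,0,0,0]]' 0.1
$P '[[0,0,0,0,0,0],[0,0,0,0,0,0],[0,0,0,0,0,0],[0,0,0,0,0,0]]'
python3 - <<'E'
from h import *
print(np.round(r.get_state()['q'],3))
p,d=snap('wrist'); 
cv2.imwrite('pics/w2.png',cv2.resize(p,(768,576),interpolation=cv2.INTER_CUBIC))
show([.50,-.245,.30],downq(95.2))
E
```

```text
clock: 10.5
tool_pos: [0.5507, 0.0562, 0.3039]
eef_rot: [0.32, 0.948, -0.0, 0.0]
contact_force: [-0.6, -0.3, -0.7]
opening: 1.0
finger_force: 0.0
clock: 10.92
tool_pos: [0.5508, 0.0562, 0.3039]
eef_rot: [0.019, 1.0, -0.0, 0.0]
contact_force: [-0.7, 0.5, 0.6]
opening: 1.0
finger_force: 0.0
clock: 11.33
tool_pos: [0.5307, -0.0437, 0.3038]
eef_rot: [-0.039, 0.999, -0.0, -0.0]
contact_force: [0.5, 0.1, -0.2]
opening: 0.997
finger_force: 0.0
clock: 11.75
tool_pos: [0.5082, -0.1584, 0.3039]
eef_rot: [-0.039, 0.999, -0.0, -0.0]
contact_force: [0.8, 0.4, -0.1]
opening: 0.997
finger_force: 0.0
clock: 12.17
tool_pos: [0.4904, -0.2567, 0.3035]
eef_rot: [-0.038, 0.999, -0.001, -0.001]
contact_force: [0.1, -0.4, -0.4]
opening: 0.643
finger_force: 0.0
clock: 12.5
tool_pos: [0.492, -0.2521, 0.3039]
eef_rot: [-0.041, 0.999, 0.0, 0.0]
contact_force: [0.1, 0.2, 0.4]
opening: 0.549
finger_force: 0.0
[ 0.944  0.664 -0.979  1.679  0.6    1.13   1.448]
shift [-0.344  0.262  0.154] turn [ 0.0001  0.0002 -0.0031] rows 0.343758409882908 0.07689923767082267
```

View pics/w2.png

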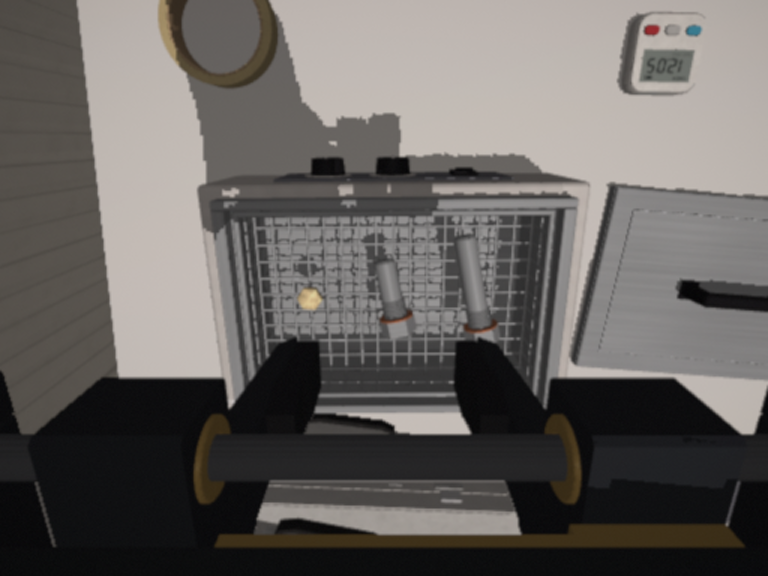

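The wrist view shows the long well on the right, with its closed end at about (467,240) and its hexagon near (488,340), partly behind a finger. The short well is in the middle at (393,300) and the plug at (310,299).

```bash
P="python3 -m pendant"
$P '[[0.6,0.2,0,0,0,0],[0.6,0.2,0,0,0,0],[0.3,0.2,0,0,0,0],[0,0,0,0,0,0],[0,0,0,0,0,0]]'
cat > well.py <<'E'
from h import *
a=np.radians(5.2); ex=np.array([np.cos(a),np.sin(a)]); ey=np.array([-ex[1],ex[0]]); C=np.array([.546,-.2418])
def fit(n):
    p,P=cloud(n); l=P[...,:2]-C; X,Y,Z=l@ex,l@ey,P[...,2]
    fl=(abs(X)<.07)&(abs(Y)<.11); print(n,'floor z',np.nanpercentile(Z[fl],[10,30,50]))
    m=(abs(X)<.078)&(Y>.035)&(Y<.112)&(Z>.080)&(Z<.105)
    k,lab,st,c=cv2.connectedComponentsWithStats(m.astype(np.uint8))
    if k<2: return
    i=1+st[1:,4].argmax(); m=lab==i; A=np.stack([X[m],Y[m],Z[m]],1)
    print(' n',len(A),'X',A[:,0].min().round(4),A[:,0].max().round(4))
    for lo in np.arange(-.07,.07,.01):
        q=A[(A[:,0]>lo)&(A[:,0]<lo+.01)]
        if len(q)>3: print('  X%.3f'%(lo+.005),'Y %.4f..%.4f mid %.4f'%(*np.percentile(q[:,1],[3,97]),np.percentile(q[:,1],[3,97]).mean()),'Ztop %.4f'%np.percentile(q[:,2],95))
if __name__=='__main__':
    fit('wrist'); snap('top'); fit('top'); snap('wrist'); fit('wrist'); snap('side'); fit('side')
E
python3 well.py
```

```text
clock: 12.97
tool_pos: [0.4534, -0.2414, 0.3039]
eef_rot: [-0.04, 0.999, -0.0, 0.0]
contact_force: [-1.3, 0.0, -0.4]
opening: 0.549
finger_force: 0.0
wrist floor z [0.01885211 0.06836073 0.0892409 ]
 n 1123 X -0.0546 0.0392
  X-0.055 Y 0.0531..0.0680 mid 0.0606 Ztop 0.0882
  X-0.045 Y 0.0526..0.0695 mid 0.0611 Ztop 0.0891
  X-0.035 Y 0.0548..0.0712 mid 0.0630 Ztop 0.0896
  X-0.025 Y 0.0568..0.0742 mid 0.0655 Ztop 0.0903
  X-0.015 Y 0.0586..0.0759 mid 0.0672 Ztop 0.0909
  X-0.005 Y 0.0611..0.0776 mid 0.0693 Ztop 0.0917
  X0.005 Y 0.0631..0.0807 mid 0.0719 Ztop 0.0923
  X0.015 Y 0.0642..0.0835 mid 0.0739 Ztop 0.0935
  X0.025 Y 0.0630..0.0899 mid 0.0764 Ztop 0.0983
  X0.035 Y 0.0627..0.0930 mid 0.0778 Ztop 0.0983
top floor z [0.0176977  0.02044652 0.06986318]
 n 233 X -0.0545 0.0426
  X-0.055 Y 0.0540..0.0675 mid 0.0608 Ztop 0.0871
  X-0.045 Y 0.0527..0.0700 mid 0.0614 Ztop 0.0897
  X-0.035 Y 0.0563..0.0724 mid 0.0644 Ztop 0.0904
  X-0.025 Y 0.0570..0.0735 mid 0.0653 Ztop 0.0903
  X-0.015 Y 0.0588..0.0759 mid 0.0674 Ztop 0.0923
  X-0.005 Y 0.0627..0.0785 mid 0.0706 Ztop 0.0920
  X0.005 
[... 674 characters left out ...]
0..0.0672 mid 0.0646 Ztop 0.0930
  X0.035 Y 0.0618..0.0660 mid 0.0639 Ztop 0.0910
  X0.045 Y 0.0639..0.0663 mid 0.0651 Ztop 0.0888
side floor z [-0.79849002  0.06644598  0.07418974]
 n 83 X -0.0555 0.0387
  X-0.055 Y 0.0546..0.0722 mid 0.0634 Ztop 0.0852
  X-0.045 Y 0.0583..0.0728 mid 0.0655 Ztop 0.0870
  X-0.035 Y 0.0661..0.0749 mid 0.0705 Ztop 0.0888
  X-0.025 Y 0.0664..0.0778 mid 0.0721 Ztop 0.0907
  X-0.015 Y 0.0661..0.0778 mid 0.0719 Ztop 0.0907
  X-0.005 Y 0.0698..0.0776 mid 0.0737 Ztop 0.0923
  X0.005 Y 0.0701..0.0825 mid 0.0763 Ztop 0.0902
  X0.015 Y 0.0648..0.0855 mid 0.0751 Ztop 0.0935
  X0.025 Y 0.0728..0.0890 mid 0.0809 Ztop 0.0971
  X0.035 Y 0.0696..0.0876 mid 0.0786 Ztop 0.0978
```

```bash
P="python3 -m pendant"
$P '[[0,0,0,0,0,-0.03],[0,0,0,0,0,-0.0365],[0,0,0,0,0,0]]' -0.14
python3 - <<'E'
from h import *; from well import *
p,P=cloud('top'); l=P[...,:2]-C; X,Y,Z=l@ex,l@ey,P[...,2]; m=(abs(X)<.078)&(abs(Y)<.045)&(Z>.078)&(Z<.105); 
for lo in np.arange(-.06,.07,.02):
    q=m&(X>lo)&(X<lo+.02); print(round(lo,2), (Y[q].min(),Y[q].max()) if q.any() else 0)
show([.5347,-.1732,.15],downq(107.2))
E
```

```text
clock: 13.37
tool_pos: [0.4537, -0.2419, 0.3033]
eef_rot: [-0.145, 0.989, 0.0, 0.0]
contact_force: [-0.2, 0.5, -0.3]
opening: 0.435
finger_force: 0.0
-0.06 0
-0.04 (np.float64(-0.014459335159199425), np.float64(0.0028159332525534075))
-0.02 (np.float64(-0.012718819038146971), np.float64(0.00690191846942051))
0.0 (np.float64(-0.01143654804109992), np.float64(0.016775585981054993))
0.02 (np.float64(-0.011855510736132968), np.float64(0.018525561058968507))
0.04 0
0.06 (np.float64(-0.04452892307575652), np.float64(0.029516312101469423))
shift [-3.887  1.7    6.137] turn [ 0.0002  0.0003 -0.0032] rows 6.137492135727318 0.0805615767888234
```

Clear of the short well. Going over the long well, then down.

```bash
P="python3 -m pendant"
$P '[[-0.5,0.2,0.3,0,0,-0.003],[-0.8,0.35,0.9,0,0,0],[-0.8,0.35,0.9,0,0,0],[-0.8,0.35,0.9,0,0,0],[-0.7,0.35,0.9,0,0,0]]'
$P '[[-0.29,0.1,0.7,0,0,0],[0,0,0.6,0,0,0],[0,0,0.4,0,0,0],[0,0,0.2,0,0,0],[0,0,0,0,0,0]]'
python3 - <<'E'
from h import *
show([.5347,-.1732,.072],downq(107.2))
E
```

```text
clock: 13.78
tool_pos: [0.529, -0.1765, 0.2049]
eef_rot: [-0.146, 0.989, 0.0, 0.001]
contact_force: [0.8, -0.4, 0.4]
opening: 0.428
finger_force: 0.0
clock: 14.2
tool_pos: [0.5331, -0.1732, 0.1576]
eef_rot: [-0.147, 0.989, 0.0, -0.001]
contact_force: [1.1, 0.5, 0.2]
opening: 0.43
finger_force: 0.0
shift [-0.067 -0.019  3.425] turn [ 0.0002 -0.0005 -0.0017] rows 3.425048352958862 0.04383943277076519
```

```bash
P="python3 -m pendant"
$P '[[-0.06,-0.02,0.6,0,0,-0.001],[0,0,0.7,0,0,0],[0,0,0.7,0,0,0],[0,0,0.7,0,0,0],[0,0,0.4,0,0,0]]'
$P '[[0,0,0.2,0,0,0],[0,0,0.1,0,0,0],[0,0,0,0,0,0]]'
$P '[[0,0,0,0,0,0],[0,0,0,0,0,0],[0,0,0,0,0,0],[0,0,0,0,0,0],[0,0,0,0,0,0]]' -1 50
$P '[[0,0,0,0,0,0],[0,0,0,0,0,0],[0,0,0,0,0,0],[0,0,0,0,0,0],[0,0,0,0,0,0]]'
```

```text
clock: 14.62
tool_pos: [0.5351, -0.1736, 0.0805]
eef_rot: [-0.148, 0.989, -0.0, -0.0]
contact_force: [0.1, -0.3, -0.0]
opening: 0.428
finger_force: 0.0
clock: 14.87
tool_pos: [0.5356, -0.1729, 0.0739]
eef_rot: [-0.149, 0.989, -0.0, 0.0]
contact_force: [-0.1, 0.2, 0.5]
opening: 0.431
finger_force: 0.0
clock: 15.28
tool_pos: [0.5356, -0.1729, 0.0741]
eef_rot: [-0.149, 0.989, -0.0, 0.001]
contact_force: [-0.3, -0.2, 2.9]
opening: 0.189
finger_force: 50.0
clock: 15.7
tool_pos: [0.5356, -0.1729, 0.0741]
eef_rot: [-0.149, 0.989, -0.0, 0.0]
contact_force: [-0.4, -0.5, 4.6]
opening: 0.191
finger_force: 50.0
```

```bash
P="python3 -m pendant"
$P '[[0,0,-0.1,0,0,0],[0,0,-0.2,0,0,0],[0,0,-0.4,0,0,0],[0,0,-0.6,0,0,0],[0,0,-0.8,0,0,0]]'
$P '[[0,0,-1,0,0,0],[0,0,-1,0,0,0],[0,0,-1,0,0,0],[0,0,-1,0,0,0],[0,0,-1,0,0,0]]'
$P '[[0,0,-1,0,0,0],[0,0,-1,0,0,0],[0,0,-0.5,0,0,0],[0,0,0,0,0,0],[0,0,0,0,0,0]]'
cat >> h.py <<'E'
def aim(lens,psi,m,a,back=0,pitch=20):
    "TCP pose that puts mouth (tool coords m, axis a) at focus, back metres short of it"
    p,t=np.radians(psi),np.radians(pitch); u=np.array([np.cos(t)*np.cos(p),np.cos(t)*np.sin(p),np.sin(t)]); yl=np.array([-np.sin(p),np.cos(p),0])
    W=np.stack([u,yl,np.cross(u,yl)],1); a=np.array(a)/np.linalg.norm(a); yt=np.array([0,1,0])-a[1]*a; yt/=np.linalg.norm(yt)
    Wt=np.stack([a,yt,np.cross(a,yt)],1); Rt=W@Wt.T; f=np.array(lens)-.12*u
    return f-back*u-Rt@np.array(m), R.from_matrix(Rt).as_quat(), f
E
python3 - <<'E'
from h import *
Rg=R.from_quat(downq(107.2)).as_matrix(); w=np.radians(17.2);
m=Rg.T@(np.array([.5777,-.1596,.0841])-[.5356,-.1729,.0741]); a=Rg.T@np.array([np.cos(w)*.9986,np.sin(w)*.9986,.0523]); print('m',m,'a',a)
np.savez('hand.npz',m=m,a=a)
pos,q,f=aim([.722,.157,.25],-14.3,m,a,.08); print(pos,f,R.from_quat(q).as_matrix()[:,2]); show(pos,q)
T=pose(); print(T[:3,3], 'q',np.round(r.get_state()['q'],2))
print('well at lower',pos+R.from_quat(q).as_matrix()@(m-.096*a))
E
```

```text
clock: 16.12
tool_pos: [0.5342, -0.1727, 0.1261]
eef_rot: [-0.15, 0.989, 0.0, -0.001]
contact_force: [0.6, -1.0, -1.8]
opening: 0.191
finger_force: 50.0
clock: 16.53
tool_pos: [0.5347, -0.1725, 0.2528]
eef_rot: [-0.15, 0.989, 0.0, -0.0]
contact_force: [0.8, -0.1, -0.5]
opening: 0.187
finger_force: 50.0
clock: 16.95
tool_pos: [0.5349, -0.1729, 0.3134]
eef_rot: [-0.149, 0.989, -0.0, -0.0]
contact_force: [-0.3, -0.1, -1.5]
opening: 0.189
finger_force: 50.0
m [-0.04415014  0.00025589 -0.01      ] a [-9.98600000e-01  9.62305569e-17 -5.23000000e-02]
[0.50174249 0.21287886 0.15912332] [0.61273077 0.18485238 0.20895758] [ 0.28334462 -0.07222364 -0.95629471]
shift [-3.295 15.138  6.161] turn [ 0.0257 -0.0921  0.1737] rows 15.13826287562771 4.981354204706426
[ 0.53489892 -0.17291761  0.31341459] q [ 0.79  0.68 -1.02  1.64  0.62  1.18  1.5 ]
well at lower [0.45247197 0.22570183 0.14876307]
```

```bash
P="python3 -m pendant"
$P '[[-0.1,0.4,0,0,0,0],[-0.2,0.8,0,0,0,0],[-0.22,1,0,0,0,0],[-0.22,1,0,0,0,0],[-0.22,1,0,0,0,0]]'
$P '[[-0.22,1,0,0,0,0],[-0.22,1,0,0,0,0],[-0.22,1,0,0,0,0],[-0.22,1,0,0,0,0],[-0.22,1,0,0,0,0]]'
$P '[[-0.22,1,0,0,0,0],[-0.22,1,0,0,0,0],[-0.22,1,0,0,0,0],[-0.22,1,0,0,0,0],[-0.22,0.9,0,0.0026,-0.0092,0.0174]]'
$P '[[-0.1,0.4,0.3,0.0051,-0.0184,0.0347],[0,0,0.3,0.0051,-0.0184,0.0347],[0,0,0.3,0.0051,-0.0184,0.0347],[0,0,0.3,0.0051,-0.0184,0.0347],[0,0,0.3,0.0026,-0.0092,0.0174]]'
$P '[[0,0,0.3,0,0,0],[0,0,0,0,0,0],[0,0,0,0,0,0]]'
python3 - <<'E'
from h import *
h=np.load('hand.npz'); pos,q,f=aim([.722,.157,.25],-14.3,h['m'],h['a'],.08); show(pos,q)
p,d=snap('wrist'); cv2.imwrite('pics/w3.png',p); print(np.round(r.get_state()['q'],2))
E
```

```text
clock: 17.37
tool_pos: [0.5257, -0.0638, 0.3117]
eef_rot: [-0.15, 0.989, 0.001, -0.002]
contact_force: [0.6, 0.0, -0.6]
opening: 0.189
finger_force: 50.0
clock: 17.78
tool_pos: [0.5149, 0.0636, 0.3118]
eef_rot: [-0.15, 0.989, 0.0, -0.002]
contact_force: [0.8, 0.7, -1.0]
opening: 0.19
finger_force: 50.0
clock: 18.2
tool_pos: [0.5057, 0.1888, 0.3114]
eef_rot: [-0.122, 0.992, -0.002, 0.013]
contact_force: [0.7, 0.8, -1.5]
opening: 0.185
finger_force: 50.0
clock: 18.62
tool_pos: [0.5091, 0.1973, 0.2752]
eef_rot: [0.12, 0.982, -0.018, 0.144]
contact_force: [-0.0, 0.2, -1.3]
opening: 0.19
finger_force: 50.0
clock: 18.87
tool_pos: [0.5136, 0.1959, 0.2686]
eef_rot: [0.119, 0.982, -0.019, 0.143]
contact_force: [-0.1, 0.3, -1.4]
opening: 0.187
finger_force: 50.0
shift [1.85  0.555 4.015] turn [ 0.0001 -0.0021  0.0026] rows 4.015025310325524 0.08381498989866595
[-0.15  0.53 -0.65  1.96  0.86  0.76 -0.03]
```

View pics/w3.png

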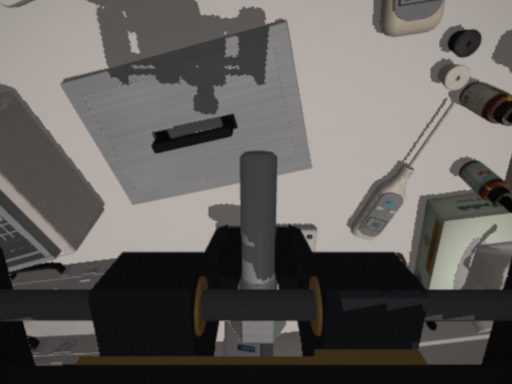

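The wrist view shows the closed end at (258,158), with the stem running down to the fingers. The lens is hidden behind the gripper, so I'll use side and top for it.

```bash
cat > lens.py <<'E'
from h import *
def med(n,k=6):
    T=pose(); S=[optics.snapshot(n) for _ in range(k)]; M,f,cx,cy=ctw(n,T); d=np.median([s[1] for s in S],0); np.savez(f'{n}.npz',p=np.mean([s[0] for s in S],0).astype(np.uint8),d=d,M=M,k=[f,cx,cy])
E
python3 - <<'E'
from lens import *
psi=-14.2
p,t=np.radians(psi),np.radians(20); u=np.array([np.cos(t)*np.cos(p),np.cos(t)*np.sin(p),np.sin(t)]); yl=np.array([-np.sin(p),np.cos(p),0]); W=np.stack([u,yl,np.cross(u,yl)],1)
L0=np.array([.722,.157,.25])
for n in ('side','top'):
    med(n); _,P=cloud(n); x,y,z=P[...,0],P[...,1],P[...,2]
    m=(z>.011)&(z<.021)&(x>.69)&(x<.93)&(y>.03)&(y<.26)
    k,l,st,c=cv2.connectedComponentsWithStats(m.astype(np.uint8)); i=1+st[1:,4].argmax(); q=P[l==i]
    print(n,'base',cv2.minAreaRect(q[:,:2].astype(np.float32)*1000))
    Q=(P-L0)@W; h=(Q[...,0]>-.03)&(Q[...,0]<.11)&(np.hypot(Q[...,1],Q[...,2])<.05)
    H=Q[h]; np.save(n+'_head.npy',H)
    for lo in np.arange(-.02,.06,.004):
        g=H[(H[:,0]>lo)&(H[:,0]<lo+.004)]
        if len(g)>4: print('u%.3f n%d  y %.4f..%.4f  w %.4f..%.4f'%(lo,len(g),*np.percentile(g[:,1],[2,98]),*np.percentile(g[:,2],[2,98])))
    # ring face plane fit
    F=H[(H[:,0]<.014)]; c=np.linalg.lstsq(np.c_[F[:,1:],np.ones(len(F))],F[:,0],rcond=None)[0]; print('plane',c,len(F))
s=np.load('side.npz')['p']
cv2.imwrite('pics/s3.png',np.hstack([cv2.resize(s[130:190,170:230],(480,480),interpolation=cv2.INTER_CUBIC)]))
E
```

```text
side base ((803.6248168945312, 139.3516387939453), (169.69715881347656, 150.0428924560547), 75.30088806152344)
u0.000 n182  y -0.0266..0.0338  w -0.0274..0.0329
u0.004 n22  y -0.0166..0.0366  w -0.0041..0.0341
u0.008 n26  y -0.0155..0.0357  w -0.0073..0.0345
u0.012 n23  y -0.0153..0.0356  w -0.0029..0.0334
u0.016 n11  y -0.0025..0.0334  w -0.0102..0.0328
u0.028 n10  y 0.0019..0.0213  w 0.0011..0.0193
u0.032 n19  y -0.0109..0.0218  w -0.0025..0.0200
u0.036 n16  y -0.0088..0.0225  w -0.0017..0.0210
u0.040 n9  y -0.0068..0.0190  w 0.0066..0.0202
u0.044 n13  y -0.0057..0.0213  w -0.0005..0.0198
u0.048 n12  y -0.0066..0.0219  w -0.0007..0.0199
u0.052 n12  y -0.0021..0.0189  w 0.0055..0.0196
u0.056 n12  y -0.0053..0.0212  w -0.0026..0.0198
plane [0.05107397 0.08974623 0.00228194] 244
top base ((804.3124389648438, 137.59275817871094), (169.74147033691406, 149.40602111816406), 76.1856689453125)
u0.000 n15  y -0.0314..0.0245  w 0.0069..0.0340
u0.004 n42  y -0.0303..0.0301  w 0.0105..0.0351
u0.008 n44  y -0.0323..0.0302  w 0.0025..0.0351
u0.012 n42  y -0.0306..0.0323  w 0.0108..0.0353
u0.016 n45  y -0.0313..0.0292  w 0.0096..0.0356
u0.020 n42  y -0.0267..0.0256  w 0.0016..0.0321
u0.024 n24  y -0.0153..0.0175  w 0.0078..0.0210
u0.028 n25  y -0.0173..0.0195  w 0.0030..0.0205
u0.032 n24  y -0.0160..0.0164  w 0.0077..0.0203
u0.036 n26  y -0.0183..0.0190  w 0.0041..0.0217
u0.040 n27  y -0.0174..0.0179  w 0.0078..0.0218
u0.044 n24  y -0.0177..0.0183  w 0.0039..0.0212
u0.048 n25  y -0.0171..0.0165  w -0.0001..0.0201
u0.052 n25  y -0.0161..0.0178  w 0.0062..0.0203
u0.056 n24  y -0.0163..0.0154  w 0.0072..0.0206
plane [-0.00232712  0.01527773  0.00790128] 122
```

View pics/s3.png

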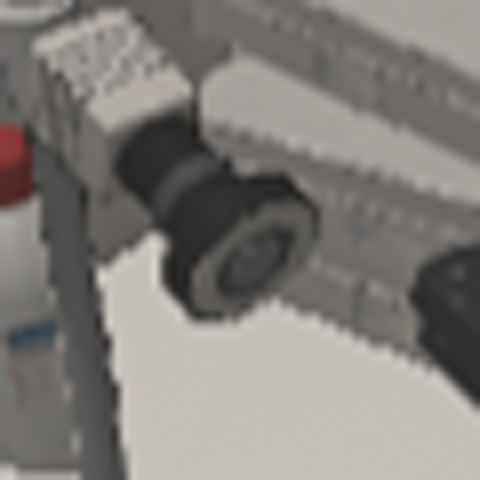

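The enlarged side crop shows the glass centre at (255,258), which is original pixel (201.9,162.2).

```bash
cat > hand.py <<'E'
from lens import *
def stem(n):
    med(n,4); T=pose(); _,P=cloud(n); Q=(P-T[:3,3])@T[:3,:3]; h=(abs(Q[...,1])<.02)&(Q[...,2]>-.035)&(Q[...,2]<.012)&(Q[...,0]>-.07)&(Q[...,0]<.065)
    k,l,st,c=cv2.connectedComponentsWithStats(h.astype(np.uint8)); H=Q[h]
    print(n,len(H)); 
    for lo in np.arange(-.06,.06,.008):
        g=H[(H[:,0]>lo)&(H[:,0]<lo+.008)]
        if len(g)>4: print('  x%.3f n%d y %.4f..%.4f mid %.4f z %.4f..%.4f'%(lo+.004,len(g),*np.percentile(g[:,1],[3,97]),np.percentile(g[:,1],[3,97]).mean(),*np.percentile(g[:,2],[3,97])))
    print('  x ext',np.percentile(H[:,0],[.5,99.5]))
if __name__=='__main__':
    for n in ('wrist','side','top'): stem(n)
E
python3 hand.py; python3 - <<'E'
from h import *
z=np.load('side.npz'); f,cx,cy=z['k']; M=z['M']; d=M[:3,:3]@np.array([(201.9-cx)/f,-(162.2-cy)/f,-1]); o=M[:3,3]
p,t=np.radians(-14.2),np.radians(20); u=np.array([np.cos(t)*np.cos(p),np.cos(t)*np.sin(p),np.sin(t)]); yl=np.array([-np.sin(p),np.cos(p),0]); W=np.stack([u,yl,np.cross(u,yl)],1)
L0=np.array([.722,.157,.25])
for s in (0,.002,.004): k=((L0+s*u-o)@u)/(d@u); X=o+k*d; print(s,X,(X-L0)@W)
H=np.load('side_head.npy'); g=H[H[:,0]<.006]; print(np.percentile(g[:,0],[5,25,50,75]))
E
```

```text
wrist 7899
  x-0.048 n96 y -0.0150..0.0149 mid -0.0000 z -0.0239..-0.0102
  x-0.040 n652 y -0.0129..0.0125 mid -0.0002 z -0.0239..-0.0133
  x-0.032 n249 y -0.0087..0.0086 mid -0.0000 z -0.0236..-0.0208
  x-0.024 n7 y -0.0101..0.0100 mid -0.0001 z -0.0117..-0.0095
  x-0.016 n409 y -0.0088..0.0093 mid 0.0003 z -0.0186..-0.0114
  x-0.008 n536 y -0.0085..0.0092 mid 0.0003 z -0.0233..-0.0124
  x0.000 n628 y -0.0089..0.0095 mid 0.0003 z -0.0253..-0.0118
  x0.008 n2309 y -0.0190..0.0190 mid 0.0000 z -0.0338..-0.0030
  x0.016 n556 y -0.0078..0.0085 mid 0.0003 z -0.0163..-0.0093
  x0.024 n573 y -0.0077..0.0084 mid 0.0004 z -0.0158..-0.0091
  x0.032 n598 y -0.0075..0.0087 mid 0.0006 z -0.0154..-0.0090
  x0.040 n624 y -0.0074..0.0087 mid 0.0006 z -0.0150..-0.0085
  x0.048 n662 y -0.0077..0.0086 mid 0.0004 z -0.0146..-0.0024
  x ext [-0.04469876  0.0503983 ]
side 144
  x0.008 n45 y -0.0184..0.0173 mid -0.0005 z -0.0305..-0.0010
  x0.016 n22 y -0.0177..0.0196 mid 0.0010 z -0.0264..-0.0034
  x0.024 n16 y -0.0034..0.0096 mid 0.0031 z -0.0157..-0.0050
  x0.032 n18 y -0.0034..0.0097 mid 0.0031 z -0.0151..-0.0043
  x0.040 n17 y -0.0032..0.0096 mid 0.0032 z -0.0143..-0.0039
  x0.048 n25 y -0.0044..0.0100 mid 0.0028 z -0.0140..-0.0020
  x ext [0.00467389 0.05185664]
top 162
  x-0.048 n27 y -0.0136..0.0104 mid -0.0016 z -0.0243..0.0009
  x-0.040 n45 y -0.0151..0.0137 mid -0.0007 z -0.0248..-0.0087
  x-0.032 n39 y -0.0150..0.0126 mid -0.0012 z -0.0244..-0.0115
  x-0.024 n27 y -0.0103..0.0073 mid -0.0015 z -0.0197..-0.0111
  x-0.016 n18 y -0.0047..0.0077 mid 0.0015 z -0.0193..-0.0138
  x ext [-0.04580974 -0.0027103 ]
0 [0.72113771 0.15856735 0.2533531 ] [8.06020872e-18 1.30793597e-03 3.56829027e-03]
0.002 [0.72349997 0.15602299 0.25119391] [ 0.002      -0.0005792   0.00054259]
0.004 [0.72586224 0.15347863 0.24903472] [ 0.004      -0.00246634 -0.00248311]
[0.00030859 0.00111373 0.00164809 0.00220901]
```

```bash
cat > go.py <<'E'
from h import *
import sys
p,t=np.radians(-14.2),np.radians(20); u=np.array([np.cos(t)*np.cos(p),np.cos(t)*np.sin(p),np.sin(t)]); yl=np.array([-np.sin(p),np.cos(p),0]); w=np.cross(u,yl)
L=np.array([.722,.157,.25])+.0015*u+.0008*w
m=np.array([-.0452,.0003,-.0105]); a=np.array([-.9986,0.004,-.0523])
for b in map(float,sys.argv[1:]):
    pos,q,f=aim(L,-14.2,m,a,b); print(b,L,f,pos); show(pos,q)
T=pose(); mo=T[:3,:3]@m+T[:3,3]; ax=T[:3,:3]@(a/np.linalg.norm(a)); print('mouth err u,y,w mm',np.round((mo-f)@np.stack([u,yl,w],1)*1000,2),'ang deg',np.degrees(np.arccos(ax@u)))
E
python3 go.py .06 0; python3 -m pendant '[[0,0,0,0,0,0]]'; python3 go.py 0
```

```text
0.06 [0.72310122 0.15672135 0.25126478] [0.61378354 0.18438297 0.21022237] [0.52016781 0.20795046 0.16644309]
shift [1.072 0.517 3.992] turn [ 0.0002 -0.0012  0.0028] rows 3.9920987140015733 0.07747573771608508
0.0 [0.72310122 0.15672135 0.25126478] [0.61378354 0.18438297 0.21022237] [0.57482664 0.19411964 0.1869643 ]
shift [-1.324  0.505  3.857] turn [ 0.0002 -0.0012  0.0028] rows 3.857384238140998 0.07747573771608508
mouth err u,y,w mm [-27.55 -12.49  97.95] ang deg 0.5504771901310112
clock: 20.2
tool_pos: [0.514, 0.1962, 0.2698]
eef_rot: [0.12, 0.982, -0.018, 0.145]
contact_force: [0.6, -0.8, -1.9]
opening: 0.19
finger_force: 50.0
0.0 [0.72310122 0.15672135 0.25126478] [0.61378354 0.18438297 0.21022237] [0.57482664 0.19411964 0.1869643 ]
shift [-1.324  0.504  3.858] turn [ 0.0003 -0.0012  0.0029] rows 3.858213375362799 0.07851354916361689
mouth err u,y,w mm [-27.54 -12.47  97.97] ang deg 0.5574228196868034
```

```bash
P="python3 -m pendant"
$P '[[0.2,0.1,0.4,0,-0.0004,0.001],[0.3,0.2,0.8,0,-0.0004,0.001],[0.3,0.2,0.8,0,-0.0004,0.001],[0.27,0.02,0.8,0,0,0],[0,0,0.7,0,0,0]]'
$P '[[0,0,0.35,0,0,0],[0,0,0,0,0,0]]'
python3 go.py 0
$P '[[-0.3,0,0,0,0,0],[-0.5,0,0,0,0,0],[-0.5,0,0,0,0,0],[-0.4,0,0,0,0,0],[-0.2,0,0,0,0,0]]'
$P '[[0,0,0,0,0,0],[0,0,0,0,0,0],[0,0,0,0,0,0]]'
python3 go.py 0
```

```text
clock: 20.62
tool_pos: [0.5159, 0.21, 0.1769]
eef_rot: [0.123, 0.981, -0.017, 0.146]
contact_force: [0.3, 0.6, -1.2]
opening: 0.19
finger_force: 50.0
clock: 20.78
tool_pos: [0.5192, 0.2076, 0.168]
eef_rot: [0.124, 0.981, -0.019, 0.146]
contact_force: [-0.5, 1.3, -0.6]
opening: 0.19
finger_force: 50.0
0.0 [0.72310122 0.15672135 0.25126478] [0.61378354 0.18438297 0.21022237] [0.57482664 0.19411964 0.1869643 ]
shift [-2.412  0.034 -0.062] turn [-0.0006 -0.0007 -0.    ] rows 2.412396177709688 0.022213152773904687
mouth err u,y,w mm [-60.29  -0.59   1.65] ang deg 0.12279272189523943
clock: 21.2
tool_pos: [0.5652, 0.1966, 0.185]
eef_rot: [0.125, 0.981, -0.017, 0.148]
contact_force: [0.3, -0.6, -1.0]
opening: 0.193
finger_force: 50.0
clock: 21.45
tool_pos: [0.5628, 0.1973, 0.1838]
eef_rot: [0.124, 0.981, -0.017, 0.146]
contact_force: [-0.5, 0.6, -0.9]
opening: 0.189
finger_force: 50.0
0.0 [0.72310122 0.15672135 0.25126478] [0.61378354 0.18438297 0.21022237] [0.57482664 0.19411964 0.1869643 ]
shift [-0.512 -0.004  0.024] turn [ 0.0003 -0.0002  0.0001] rows 0.5124717895082942 0.009965354649990262
mouth err u,y,w mm [-12.76   0.14   1.26] ang deg 0.03818684752946875
```

```bash
P="python3 -m pendant"
$P '[[-0.2,0,0.01,0,0,0],[-0.2,0,0.01,0,0,0],[-0.11,0,0.004,0,0,0],[0,0,0,0,0,0],[0,0,0,0,0,0]]'
$P '[[0,0,0,0,0,0],[0,0,0,0,0,0],[0,0,0,0,0,0]]'
python3 go.py 0
cat > chk.py <<'E'
from lens import *
p,t=np.radians(-14.2),np.radians(20); u=np.array([np.cos(t)*np.cos(p),np.cos(t)*np.sin(p),np.sin(t)]); yl=np.array([-np.sin(p),np.cos(p),0]); W=np.stack([u,yl,np.cross(u,yl)],1)
L=np.array([.722,.157,.25])+.0015*u+.0008*W[:,2]
for n in ('side','top','wrist'):
    med(n,5); _,P=cloud(n); Q=(P-L)@W
    h=(Q[...,0]>-.24)&(Q[...,0]<-.09)&(abs(Q[...,1])<.02)&(abs(Q[...,2])<.022); H=Q[h]; print(n,len(H),'u ext',np.percentile(H[:,0],[1,99]) if len(H) else 0)
    for lo in np.arange(-.224,-.1,.008):
        g=H[(H[:,0]>lo)&(H[:,0]<lo+.008)]
        if len(g)>3: print('  u%.3f n%d y %.4f..%.4f w %.4f..%.4f'%(lo+.004,len(g),*np.percentile(g[:,1],[3,97]),*np.percentile(g[:,2],[3,97])))
s=np.load('side.npz')['p']; t=np.load('top.npz')['p']
cv2.imwrite('pics/f.png',np.hstack([cv2.resize(s[110:230,150:270],(400,400),interpolation=cv2.INTER_CUBIC),cv2.resize(t[70:190,170:290],(400,400),interpolation=cv2.INTER_CUBIC)]))
E
python3 chk.py
```

```text
clock: 21.87
tool_pos: [0.5757, 0.1937, 0.1869]
eef_rot: [0.125, 0.981, -0.017, 0.147]
contact_force: [0.1, 0.2, -0.8]
opening: 0.188
finger_force: 50.0
clock: 22.12
tool_pos: [0.5754, 0.194, 0.1869]
eef_rot: [0.124, 0.981, -0.017, 0.147]
contact_force: [-0.6, -0.3, -1.5]
opening: 0.185
finger_force: 50.0
0.0 [0.72310122 0.15672135 0.25126478] [0.61378354 0.18438297 0.21022237] [0.57482664 0.19411964 0.1869643 ]
shift [ 0.02   0.001 -0.009] turn [ 0.0002 -0.0001 -0.0001] rows 0.020067313875030225 0.006681728254720916
mouth err u,y,w mm [ 0.49 -0.03 -0.26] ang deg 0.0178085947006427
side 124 u ext [-0.21752435 -0.17127118]
  u-0.220 n8 y -0.0026..0.0067 w -0.0052..0.0055
  u-0.212 n15 y -0.0040..0.0089 w -0.0023..0.0077
  u-0.204 n15 y -0.0041..0.0093 w -0.0013..0.0080
  u-0.196 n18 y -0.0061..0.0095 w -0.0026..0.0074
  u-0.188 n15 y -0.0053..0.0096 w -0.0046..0.0080
  u-0.180 n20 y -0.0186..0.0184 w -0.0059..0.0165
  u-0.172 n33 y -0.0171..0.0159 w -0.0080..0.0202
top 115 u ext [-0.14733287 -0.11909674]
  u-0.148 n9 y -0.0032..0.0082 w 0.0035..0.0103
  u-0.140 n20 y -0.0105..0.0063 w
[... 158 characters left out ...]
0.0131
wrist 7588 u ext [-0.21502059 -0.11978498]
  u-0.212 n695 y -0.0077..0.0086 w -0.0032..0.0085
  u-0.204 n623 y -0.0075..0.0087 w 0.0020..0.0086
  u-0.196 n591 y -0.0075..0.0083 w 0.0022..0.0086
  u-0.188 n574 y -0.0078..0.0084 w 0.0019..0.0086
  u-0.180 n558 y -0.0079..0.0084 w 0.0017..0.0086
  u-0.172 n1984 y -0.0189..0.0189 w -0.0053..0.0208
  u-0.164 n634 y -0.0091..0.0096 w 0.0033..0.0169
  u-0.156 n537 y -0.0087..0.0090 w 0.0035..0.0144
  u-0.148 n390 y -0.0091..0.0091 w 0.0021..0.0093
  u-0.140 n7 y -0.0104..0.0098 w 0.0003..0.0027
  u-0.132 n249 y -0.0090..0.0083 w 0.0106..0.0133
  u-0.124 n646 y -0.0133..0.0125 w 0.0019..0.0132
  u-0.116 n100 y -0.0141..0.0145 w 0.0004..0.0132
```

View pics/f.png

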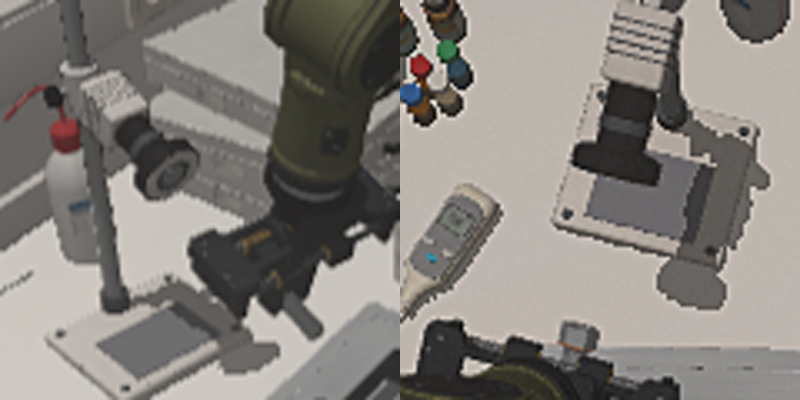

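All three views agree within about 1–2 mm and well under 1°: mouth about 120 mm out, axis aligned, held still and clear of everything. Handing in.

```bash
python3 -m pendant '[[0,0,0,0,0,0],[0,0,0,0,0,0],[0,0,0,0,0,0]]' && python3 -c "
from plant import r
print(r.finish_job())"
```

```text
clock: 23.12
tool_pos: [0.5755, 0.1939, 0.1869]
eef_rot: [0.124, 0.981, -0.017, 0.147]
contact_force: [-0.4, -0.2, -1.7]
opening: 0.187
finger_force: 50.0
the job is handed in; nothing more can be done
None
```

The job is handed in at 23 s: the lid lies flat on clear bench, and the long thermowell is held still with its bore mouth within about 1–2 mm of the focus by my own camera measurements, facing the lens; no verdict came back.

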